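# Refit the filter cassette of the bench air cleaner

## Task

Put the pleated filter cassette back into the bench air-filter unit: hold it tilted, hook its blue tongue under the unit's blue lip, then lower the opposite edge until the cassette lies flat in the well. Then turn the orange latch clockwise all the way, so that its nose locks over the cassette, let go of everything, and leave the other things on the bench where they are.

Things in the scene. Friction and masses are not known exactly. Their poses are not given: they have to be found in the camera images.
- filter_unit: white air-filter unit 160 x 120 mm, fixed on the bench, with a well open at the top. Origin on the bench under the middle of the seated cassette; z up; +x points from the lip to the latch, roughly to the robot's right. In its frame (mm): ledge that carries the cassette z = 22; deck and side walls top z = 32; well from y = -49 to 49 and x = -60 (wall behind the lip) to x = 44 (edge of the deck)
- seat (a point): centre of the ledge plane in the well, at unit (0, 0, 22) mm: where the cassette's origin belongs, same x axis (play about 2 mm along x, 3 mm along y). Axes as the unit.
- lip_edge (a point): middle of the blue lip's free lower edge, unit (-47, 0, 31) mm, axes as the unit. The lip overhangs the well's full width from x = -60 to -47, underside z = 31, top z = 34. The opening left (91 mm) is shorter than cassette plus tongue (100 mm); the slot under the lip is 9 mm high and takes the tongue freely at up to about 0.3 rad of tilt
- cassette: loose filter cassette, 0.11 to 0.23 kg: grey frame 84 (x) x 92 (y) x 10 (z) mm with white pleats, flat on the bench, pleats up. Origin: centre of its underside, z up. A blue tongue, 88 mm wide, 4 mm thick, flush with the underside, runs from x = -42 to -58. On top a black finger rib, x = -17 to 15, y = -7 to 7, top at z = 36 mm: grip it across y (14 mm)
- cassette_grip (a point): point inside the black rib, cassette (-1, 0, 24) mm, 12 mm below its top.
- tongue_tip (a point): middle of the tongue's outer end, cassette (-58, 0, 2) mm.
- far_edge (a point): middle of the lower edge opposite the tongue, cassette (42, 0, 0) mm.
- latch (a joint): orange quarter-turn latch on a vertical axis at unit (74, 0) mm. 0 = open, grows clockwise seen from above, 1.4 = shut at its stop, nose pointing to unit -x over the cassette's edge; starts at 0 to 0.2. Stiff (0.06 N m), stays where it is left. The nose reaches 44 mm from the axis, is 14 mm wide, underside z = 35, top z = 39 in the unit frame (3 mm over the seated cassette)
- latch_grip (a point): on the latch's axis, at z = 53 mm in the unit frame, inside its upright finger bar 40 mm long, 12 mm thick, from z = 38 to 62 mm. The point's x axis runs along the bar, away from the nose (the nose points to -x of the point) and turns with the latch.
- stain_a: bystander: purple dropper bottle with white cap, 34 x 34 x 89 mm, origin under its centre
- oil_bottle: bystander: brown dropper bottle with black cap, 34 x 34 x 70 mm, origin under its centre
- marker_black: bystander: black and white felt marker lying on the bench, 14 x 132 x 15 mm, long side along its y, origin under its centre
- petri_1: bystander: petri dish, 64 mm across, 15 mm high, origin under its centre
Mind the look-alikes: they are no part of the job. Leave any green look-alike of the cassette alone.

How it is judged:
On the way, in this order (a step that is already met when the one before it is completed fails the run):
1. the tongue is under the lip by at least 6 mm while the opposite edge is still raised at least 8 mm above the ledge (x of tongue_tip in the frame of filter_unit below -0.053 m and z of tongue_tip in the frame of filter_unit between 0.02 and 0.0295 m and y of tongue_tip in the frame of filter_unit between -0.008 and 0.008 m and z of far_edge in the frame of filter_unit above 0.03 m), for 0.05 s.
2. the cassette lies flat on the ledge, tongue under the lip (x of tongue_tip in the frame of filter_unit below -0.053 m and z of tongue_tip in the frame of filter_unit between 0.02 and 0.0295 m and y of tongue_tip in the frame of filter_unit between -0.008 and 0.008 m and z of far_edge in the frame of filter_unit below 0.0245 m and x of far_edge in the frame of filter_unit below 0.046 m and angle between the z axis of cassette and the z axis of filter_unit, either way round below 0.04 rad), for 0.2 s.
3. the latch is turned over the cassette's edge (joint above 1.25 rad) (value of joint latch above 1.25 rad), for 0.1 s.
At the end, for the whole second after the job is handed in: The cassette lies flat in the unit's well (opposite edge within 2.5 mm of the ledge, tilt below 0.04 rad) with its tongue at least 6 mm under the lip; the latch joint is above 1.25 rad; the cassette is at rest and released (all of step 2 and value of joint latch above 1.25 rad and linear speed of cassette below 0.02 m/s and contact force between the fingers and cassette below 0.5 N); the robot touches nothing.
It fails at once if one of the bystanders on the bench is shifted by more than 30 mm, or a bottle is knocked over (distance of any of stain_a, oil_bottle, marker_black, petri_1 from where it was at the start of the episode above 0.03 m or angle between any of stain_a, oil_bottle's own z axis and vertical above 0.5 rad).
It also fails if it takes over 64 s, if anything falls off the work surface, if the arm or the gripper's body presses on something with over 40 N, if the wrist force passes 120 N, or if a joint passes its speed limit or range.

## Robot

A 7-joint arm with a two-finger parallel gripper is mounted at the origin on a cart in front of the work surface, level with it; the furniture and walls round the work are solid. World frame = base frame: x ahead of the robot, y to its left, z up, the work surface at z = 0. Lengths are in m, angles in rad, forces in N, time in s.
With the tool pointing down it reaches from about 0.375 to 0.925 m from the base axis. Payload 3.1 kg.
Tool frame: the origin (TCP) lies at the very end of the fingers, on their centre line; the grasp point (between the pads) lies 19 mm behind it (tcp_to_grasp is the distance from the TCP to the grasp point, in m); z points along the fingers, y is the direction in which the jaws open and shut (so a half turn about z gives the same grasp; the last joint's range is limited). The gripper opens to 85 mm and grips with 20 to 120 N. Pads are 22 mm wide; open, the fingers measure 114 mm over their backs; the gripper's body (76 mm by 85 mm) begins 54 mm behind the grasp point. The pads swing forward as they close: fully open they stand 13 mm farther back than shut.
Start: joints at [-1.337, 0.383, 0.044, 1.598, -0.018, 1.161, -0.05], TCP at [0.212, 0.615, 0.231] pointing down, gripper open.
Joint ranges: [-2.61, 2.61], [-0.41, 2.15], [-1.48, 1.57], [0, 2.5], [-1.57, 4.71], [0.05, 1.97], [-2.85, 2.85]. Speed limits (rad/s): [2.79, 2.79, 3.14, 3.14, 3.14, 3.14, 3.14].

## Interface

Orientations are given as [roll, pitch, yaw] about the fixed x, y, z axes, in that order (R = Rz(yaw) Ry(pitch) Rx(roll)).
In Python, from cell import get_obs, camera, camera_params, job_done, tcp_to_grasp gives the robot as it stands. The module is installed in compiled form; this text tells all that it offers.
- The arm moves only by the tool send_rows, never from a script. Its argument "commands" is a list of rows, each a list of 5 numbers: the closure, from -1 (fully open) to 1 (shut), then the shift along the tool's x, y, z in cm, then the turn about the tool's z in degrees. A call has 1 to 8 rows; each row is the pose to reach, as a shift and turn from the pose commanded when the call began, along the tool's axes at that moment; what a row does not reach only later rows make up. A row lasts 1/10 s, in which the tool goes at most 50 mm and 8.59 degrees, less where a joint would pass 70% of its speed; a pose out of reach is approached as far as the arm can. A call with a gripper value outside its range is refused whole. The fingers move at their own pace and stop on an object; the grip force is fixed at half the most. Time passes only in rows, so rows that repeat a pose let the fingers close. It gives the time, the measured TCP pose, the force and the opening at its end, in the units of the state.
- get_obs(): the state, without advancing time (a new reading comes with each control period).
- camera(name): name is "side" or "top" or "wrist"; returns (picture, depth): 420x560x3 uint8, red, green, blue; 420x560 float32, m along the optical axis (not along the pixel's ray), 0 where there is no reading.
- camera_params(name): a dict with "mtx" (3x3 intrinsics, pixels), "k1" (the pictures are not rectified: a ray, as slopes to the right and down, at radius r is drawn at 1 + k1 r^2 times it, then the intrinsics apply), "rvec" (rotation vector, rad) and "tvec" (3), from world to camera coordinates, as OpenCV has them; the wrist camera has in their place "T_tool_cam" (4x4, takes a point from camera to tool coordinates, whose origin is the TCP and whose axes are the flange's). Camera axes: x right, y down, z forward; pixel columns grow to the right and rows downward; lengths in m; the calibration is good to about 2 mm. A picture is of the moment at which its call begins: read the wrist's pose just before it. camera_params takes no time and is no camera call.
- job_done(): hands the job in, once; it reports no verdict.
The state is a dict: "clock": time; "qpos": joint angles; "qd": joint speeds; "joint_torque": joint torques, N m; "position": TCP position; "eef_rot": TCP orientation; "ft_force": force on the tool from outside, world axes, zero at the start; "moment": the same for the moment, N m; "opening": finger opening in m.
Only numpy, scipy, OpenCV 4.12 (cv2) and the standard library are available. Lean on these libraries where they do the work, as an engineer would, in place of code of your own. Each camera call takes 0.05 s, during which the arm holds its last target. There are 200 camera calls.

## Working session

There is one attempt and no reset: what is moved stays moved. The work goes in short steps, Python scripts to look and compute and a tool call to move; the robot and the scene stay as the last step left them, time stands still between calls to the robot, and variables do not carry over. Pictures are saved under pics/ and viewed, about 8 in all and at most 12, crops included, and the job is handed in when it is done.

Besides the shell and the picture viewer there is one more tool, called as name(argument=value, ...) on one line, values as JSON. send_rows: Moves the arm, as the interface text tells. Its arguments: {"type":"object","properties":{"commands":{"type":"array","items":{"type":"array","items":{"type":"number"}}}},"required":["commands"]}

```bash
mkdir -p pics; cat > h.py <<'E'
import numpy as np,cv2
from scipy.spatial.transform import Rotation as R
from cell import *
def extr(n,obs=None):
    p=camera_params(n)
    if 'T_tool_cam' in p:
        o=obs or get_obs(); T=np.eye(4);T[:3,:3]=R.from_euler('xyz',o['eef_rot']).as_matrix();T[:3,3]=o['position']
        return p,T@np.array(p['T_tool_cam'])
    W=np.eye(4);W[:3,:3]=cv2.Rodrigues(np.array(p['rvec'],float))[0];W[:3,3]=np.ravel(p['tvec'])
    return p,np.linalg.inv(W)
def cloud(n):
    o=get_obs(); im,d=camera(n); p,T=extr(n,o)
    h,w=d.shape; u,v=np.meshgrid(np.arange(w),np.arange(h))
    s=slopes(p,np.stack([u,v],-1).reshape(-1,2).astype(float))
    P=np.c_[s,np.ones(len(s))]*d.reshape(-1,1)
    X=(P@T[:3,:3].T+T[:3,3]).reshape(h,w,3); X[d==0]=np.nan
    return im,X,p,T
def slopes(p,uv):
    K=np.array(p['mtx']);k=float(np.ravel(p['k1'])[0])
    return cv2.undistortPoints(np.asarray(uv,float).reshape(-1,1,2),K,np.array([k,0,0,0,0.])).reshape(-1,2)
def ray(p,T,uv,z):
    s=slopes(p,uv); d=np.c_[s,np.ones(len(s))]@T[:3,:3].T
    return T[:3,3]+d*((z-T[2,3])/d[:,2])[:,None]
def save(n,im): cv2.imwrite('pics/'+n+'.png',im[...,::-1])
E
python3 - <<'E'
from h import *
o=get_obs();print({k:np.round(v,3) for k,v in o.items()},tcp_to_grasp)
for n in('top','side','wrist'):
    im,X,p,T=cloud(n);save(n+'0',im);np.save(n+'0.npy',X);print(n,np.round(T,3).tolist(),p['mtx'][0],p['k1'],np.isnan(X).mean())
E
```

```text
{'clock': np.float64(0.0), 'qpos': array([-1.337,  0.384,  0.044,  1.6  , -0.018,  1.161, -0.05 ]), 'qd': array([-0.   ,  0.001,  0.   , -0.001, -0.   , -0.   , -0.001]), 'joint_torque': array([-0.0000e+00, -4.3346e+01,  1.0250e+00, -2.4950e+01,  1.1000e-02,
        1.2000e-02, -0.0000e+00]), 'position': array([0.211, 0.614, 0.23 ]), 'eef_rot': array([-3.139,  0.   ,  2.81 ]), 'ft_force': array([-0.413, -0.505,  0.185]), 'moment': array([ 0.011, -0.009,  0.006]), 'opening': np.float64(0.086)} 0.0187
top [[0.003, -0.998, 0.067, 0.445], [-1.0, -0.003, 0.002, -0.022], [-0.002, -0.067, -0.998, 1.313], [0.0, 0.0, 0.0, 1.0]] [428.45495543   0.         282.6197575 ] -0.046429577223649925 0.003945578231292517
side [[1.0, -0.005, -0.019, 0.523], [0.014, -0.51, 0.86, -1.01], [-0.014, -0.86, -0.51, 0.628], [0.0, 0.0, 0.0, 1.0]] [391.56835671   0.         275.09900703] -0.030414559783797913 0.06939200680272109
wrist [[0.328, 0.908, 0.26, 0.145], [0.945, -0.314, -0.092, 0.637], [-0.002, 0.275, -0.961, 0.373], [0.0, 0.0, 0.0, 1.0]] [336.1665316    0.         277.37372975] -0.015041282828971356 0.003954081632653061
```

View pics/top0.png

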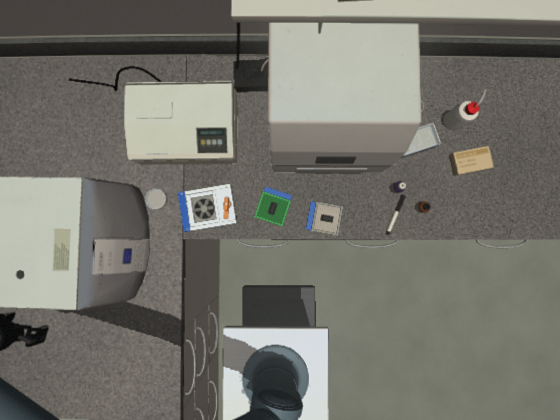

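View pics/side0.png

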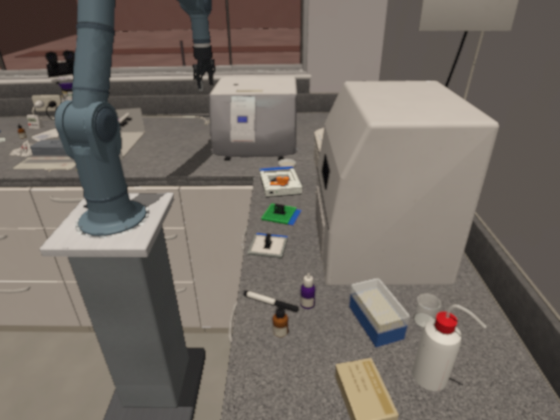

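```bash
python3 - <<'E'
from h import *
im=cv2.imread('pics/top0.png');X=np.load('top0.npy')
hsv=cv2.cvtColor(im,cv2.COLOR_BGR2HSV)
m=cv2.inRange(hsv,(100,130,60),(125,255,255))
n,l,s,c=cv2.connectedComponentsWithStats(m)
for i in range(1,n):
    if s[i,4]>15:
        P=X[l==i];print('blue',s[i],np.round(np.nanmedian(P,0),3),cv2.minAreaRect((P[:,:2]*1000).astype(np.float32)))
for uv in[(208,208),(226,208),(326,218),(327,217),(272,208),(157,198),(399,187),(396,215),(424,207),(160,150),(235,120),(120,240),(149,240),(340,160),(340,100)]:
    print(uv,np.round(X[uv[1],uv[0]],3))
E
```

```text
blue [264 187  27  13 131] [ 0.56  -0.002  0.004] ((560.4205932617188, -3.106475830078125), (85.13618469238281, 14.366744995117188), 71.91068267822266)
blue [178 192  12  39 232] [0.502 0.278 0.033] ((nan, nan), (0.0, 0.0), 0.0)
blue [306 202   9  28 127] [ 0.492 -0.103  0.004] ((491.3355712890625, -104.10917663574219), (13.867934226989746, 84.42283630371094), 79.65509033203125)
blue [124 250   7  13  61] [0.378 0.393 0.177] ((375.81658935546875, 393.3534851074219), (10.027654647827148, 31.63522720336914), 83.76143646240234)
(208, 208) [0.512 0.208 0.012]
(226, 208) [0.51  0.147 0.061]
(326, 218) [ 0.483 -0.149  0.035]
(327, 217) [ 0.486 -0.152  0.034]
(272, 208) [0.512 0.013 0.034]
(157, 198) [0.543 0.365 0.011]
(399, 187) [ 0.573 -0.36   0.065]
(396, 215) [ 0.493 -0.364  0.012]
(424, 207) [ 0.515 -0.435  0.059]
(160, 150) [0.669 0.325 0.128]
(235, 120) [0.772 0.123 0.06 ]
(120, 240) [0.418 0.405 0.199]
(149, 240) [0.417 0.358 0.105]
(340, 160) [ 0.625 -0.166  0.227]
(340, 100) [ 0.729 -0.144  0.4  ]
```

```bash
python3 - <<'E'
from h import *
X=np.load('top0.npy').reshape(-1,3)
for (a,b,c,d) in[(.15,.6,.35,.9),(.15,.6,.3,.35),(.6,.9,.05,.4),(.55,.62,-.4,.1),(.62,.9,-.4,.1)]:
    m=(X[:,0]>a)&(X[:,0]<b)&(X[:,1]>c)&(X[:,1]<d);print((a,b,c,d),np.nanpercentile(X[m,2],[50,90,99,100]).round(3))
o=get_obs();M=R.from_euler('xyz',o['eef_rot']).as_matrix()
print((M.T@(np.array([.483,-.15,.23])-o['position'])*100).round(2))
print((M.T@(np.array([.40,.15,.35])-o['position'])*100).round(2))
E
```

```text
(0.15, 0.6, 0.35, 0.9) [0.241 0.248 0.679 0.692]
(0.15, 0.6, 0.3, 0.35) [-0.001  0.014  0.685  0.691]
(0.6, 0.9, 0.05, 0.4) [0.136 0.157 0.664 0.673]
(0.55, 0.62, -0.4, 0.1) [-0.     0.055  0.136  0.142]
(0.62, 0.9, -0.4, 0.1) [0.399 0.67  0.672 0.678]
[-50.55 -63.38   0.15]
[-32.93 -37.74 -11.9 ]
```

send_rows(commands=[[-1,0,0,-5,0],[-1,0,0,-10,0],[-1,0,0,-14,0],[-1,-3,-4,-14,8],[-1,-6,-8,-14,16],[-1,-9,-12,-14,24],[-1,-12,-16,-14,32],[-1,-15,-19.5,-14,40]])

```text
clock: 0.95
position: [0.2903, 0.3787, 0.3709]
eef_rot: [-3.141, 0.0, 2.106]
ft_force: [0.9, 0.2, 0.1]
opening: 0.0856
```

```bash
cat > go.py <<'E'
import sys
from h import *
# go.py x y z yawdeg -> shift in tool axes (cm) and turn from measured pose
o=get_obs();M=R.from_euler('xyz',o['eef_rot']).as_matrix();g=[float(a) for a in sys.argv[1:5]]
t=(np.degrees(o['eef_rot'][2])-g[3]+180)%360-180
print('pos',o['position'].round(4),'rot',np.degrees(o['eef_rot']).round(2),'q',o['qpos'].round(2),'F',o['ft_force'].round(1),'open',round(float(o['opening']),4),'t',o['clock'])
print('shift cm',(M.T@(np.array(g[:3])-o['position'])*100).round(2),'turn',round(t,2))
E
python3 go.py .483 -.17 .23 79.6
```

```text
pos [0.2903 0.3787 0.3709] rot [-1.7997e+02  1.0000e-02  1.2064e+02] q [-1.21 -0.05  0.2   1.82  0.01  1.38 -0.48] F [0.9 0.2 0.1] open 0.0856 t 0.95
shift cm [-57.03 -11.38  14.1 ] turn 41.04
```

send_rows(commands=[[-1,-5,-1,0,6],[-1,-10,-2,0,12],[-1,-15,-3,0,18],[-1,-20,-4,0,24],[-1,-25,-5,0,30],[-1,-30,-6,0,36],[-1,-35,-7,1,41],[-1,-40,-8,2,41]])

```text
clock: 1.75
position: [0.4245, 0.0041, 0.3532]
eef_rot: [3.14, -0.002, 1.394]
ft_force: [0.3, 0.4, -1.0]
opening: 0.0851
```

```bash
python3 go.py .483 -.17 .23 79.6
```

```text
pos [0.4245 0.0041 0.3532] rot [ 1.7993e+02 -9.0000e-02  7.9900e+01] q [-0.84 -0.24  0.63  1.96  0.14  1.37 -0.43] F [ 0.3  0.4 -1. ] open 0.0851 t 1.75
shift cm [-16.13   8.79  12.3 ] turn 0.3
```

send_rows(commands=[[-1,-4,2,2,0],[-1,-8,4,5,0],[-1,-12,6.5,9,0],[-1,-16,8.8,13,0],[-1,-18,8.8,15,0],[-1,-18,8.8,15,0],[-1,-18,8.8,15,0]])

```text
clock: 2.45
position: [0.4778, -0.1874, 0.2015]
eef_rot: [-3.137, 0.002, 1.393]
ft_force: [-0.6, -0.1, 0.5]
opening: 0.0854
```

```bash
python3 go.py .483 -.17 .23 79.6; python3 - <<'E'
from h import *
im,X,p,T=cloud('wrist');save('w1',im);np.save('w1.npy',X)
hsv=cv2.cvtColor(im,cv2.COLOR_RGB2HSV)
m=cv2.inRange(hsv,(100,130,60),(125,255,255))
n,l,s,c=cv2.connectedComponentsWithStats(m)
for i in range(1,n):
    if s[i,4]>200:
        P=X[l==i];P=P[~np.isnan(P[:,0])];r=cv2.minAreaRect((P[:,:2]*1000).astype(np.float32));print('blue',s[i],np.round(np.median(P,0),4),r)
E
```

```text
pos [ 0.4778 -0.1874  0.2015] rot [-1.7974e+02  1.4000e-01  7.9790e+01] q [-0.61  0.24  1.02  1.99 -0.23  1.04  0.34] F [-0.6 -0.1  0.5] open 0.0854 t 2.45
shift cm [ 1.79  0.19 -2.85] turn 0.19
blue [316   0  20  23 368] [ 0.5474 -0.0375  0.0041] ((547.5487670898438, -37.227867126464844), (18.44222640991211, 15.603776931762695), 71.1142807006836)
blue [ 232   92   90   17 1443] [ 0.4903 -0.1064  0.0042] ((490.26885986328125, -105.90442657470703), (14.891454696655273, 86.2483901977539), 79.61588287353516)
```

View pics/w1.png

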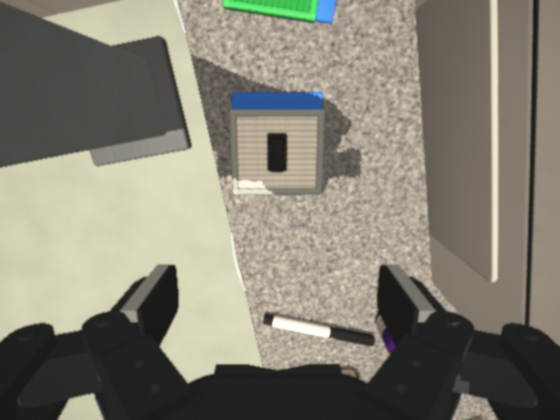

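```bash
cat > cas.py <<'E'
from h import *
def meas(tag,zoff=0.):
    im,X,p,T=cloud('wrist');save(tag,im);hsv=cv2.cvtColor(im,cv2.COLOR_RGB2HSV)
    m=cv2.inRange(hsv,(0,0,0),(180,255,45))
    n,l,s,c=cv2.connectedComponentsWithStats(m)
    for i in range(1,n):
        P=X[l==i];zz=np.nanmedian(P[:,2])
        if 150<s[i,4]<6000 and .02<zz<.075:
            uv=np.argwhere(l==i)[:,::-1];Q=ray(p,T,uv,.036+zoff)
            print('dark',s[i],'z',zz.round(4),cv2.minAreaRect((Q[:,:2]*1000).astype(np.float32)))
    m=cv2.inRange(hsv,(100,130,60),(125,255,255));n,l,s,c=cv2.connectedComponentsWithStats(m)
    for i in range(1,n):
        if s[i,4]>400:
            uv=np.argwhere(l==i)[:,::-1];Q=ray(p,T,uv,.004+zoff);print('blue',s[i],'z',np.nanmedian(X[l==i][:,2]).round(4),cv2.minAreaRect((Q[:,:2]*1000).astype(np.float32)))
    return im,X,p,T
if __name__=='__main__': meas('w2')
E
python3 cas.py
```

```text
dark [267 137  17  36 576] z 0.0356 ((482.3416748046875, -152.2100067138672), (31.85617446899414, 14.822067260742188), 79.83061218261719)
blue [314   0  20  26 415] z 0.0042 ((548.08544921875, -36.51593780517578), (20.936059951782227, 15.522725105285645), 73.4841079711914)
blue [ 230   94   90   17 1425] z 0.0042 ((490.1614685058594, -105.78602600097656), (14.824447631835938, 86.46141815185547), 79.78978729248047)
```

```bash
python3 go.py .4823 -.1522 .014 79.8
```

```text
pos [ 0.4803 -0.1853  0.2039] rot [ 1.7993e+02 -7.0000e-02  8.0060e+01] q [-0.61  0.24  1.02  1.98 -0.23  1.04  0.34] F [0.2 0.8 1. ] open 0.0852 t 2.55
shift cm [ 3.27 -0.39 18.99] turn 0.26
```

send_rows(commands=[[-0.5,1.5,-0.3,4,0],[-0.5,3.3,-0.3,8,0],[-0.5,3.3,-0.3,11.5,0],[-0.5,3.3,-0.3,14,0],[-0.5,3.3,-0.3,14,0]])

```text
clock: 3.05
position: [0.4815, -0.1495, 0.062]
eef_rot: [-3.138, -0.003, 1.401]
ft_force: [0.2, -0.1, 0.6]
opening: 0.0637
```

```bash
for i in 1 2 3; do python3 go.py .4823 -.1522 .014 79.8; python3 cas.py; done
```

```text
pos [ 0.4815 -0.1495  0.062 ] rot [-1.798e+02 -1.700e-01  8.025e+01] q [-0.48  0.47  0.83  2.1  -0.49  0.78  0.48] F [ 0.2 -0.1  0.6] open 0.0637 t 3.05
shift cm [-0.26  0.14  4.8 ] turn 0.45
dark [ 266  212   29   67 1747] z 0.0353 ((482.63336181640625, -148.0690460205078), (38.23172378540039, 14.926801681518555), 80.91262817382812)
blue [348   0  34  36 944] z 0.004 ((547.4578857421875, -38.31846237182617), (17.820323944091797, 14.836257934570312), 70.96123504638672)
blue [ 208  146  147   27 3838] z 0.0041 ((490.3558349609375, -106.20991516113281), (15.4725980758667, 86.90188598632812), 80.15072631835938)
pos [ 0.4829 -0.1509  0.0637] rot [ 1.800e+02 -1.400e-01  8.018e+01] q [-0.48  0.46  0.83  2.1  -0.49  0.78  0.48] F [-0.4  0.1  0.1] open 0.0641 t 3.1
shift cm [-0.15 -0.04  4.97] turn 0.38
dark [ 263  210   29   66 1682] z 0.0353 ((482.6313171386719, -148.407470703125), (37.74705505371094, 15.059943199157715), 80.07904052734375)
blue [344   0  33  35 892] z 0.0041 ((547.3458862304688, -38.6384162902832), (17.019622802734375, 14.827828407287598), 71.54625701904297)
blue [ 205  144  146   27 3779] z 0.0041 ((490.3038330078125, -106.32976531982422), (15.54779052734375, 86.87554931640625), 80.05931854248047)
pos [ 0.4841 -0.1519  0.0649] rot [ 1.7983e+02 -1.1000e-01  8.0130e+01] q [-0.48  0.46  0.83  2.09 -0.49  0.78  0.48] F [0.2 0.1 0.9] open 0.0644 t 3.15
shift cm [-0.07 -0.18  5.09] turn 0.33
dark [ 261  208   29   66 1678] z 0.0353 ((482.785400390625, -148.50311279296875), (38.011383056640625, 15.010716438293457), 79.24868774414062)
blue [341   0  33  33 859] z 0.0042 ((547.2352294921875, -38.883663177490234), (16.616199493408203, 14.843640327453613), 71.67485046386719)
blue [ 203  142  145   27 3763] z 0.0041 ((490.38165283203125, -106.1059799194336), (15.578298568725586, 86.85604095458984), 79.97019958496094)
```

send_rows(commands=[[-0.5,-0.15,-0.15,2.5,-0.3],[-0.5,-0.15,-0.15,4.2,-0.3],[-0.5,-0.15,-0.15,5.0,-0.3],[-0.5,-0.15,-0.15,5.0,-0.3],[1,-0.15,-0.15,5.0,-0.3],[1,-0.15,-0.15,5.0,-0.3],[1,-0.15,-0.15,5.0,-0.3],[1,-0.15,-0.15,5.0,-0.3]])

```text
clock: 4.0
position: [0.4815, -0.1547, 0.014]
eef_rot: [3.14, -0.0, 1.401]
ft_force: [-0.6, 1.3, 4.5]
opening: 0.0125
```

send_rows(commands=[[1,0,0,0,0],[1,0,0,0,0],[1,0,0,0,0]])

```text
clock: 4.3
position: [0.4815, -0.1547, 0.014]
eef_rot: [3.14, -0.0, 1.401]
ft_force: [0.0, 1.1, 6.9]
opening: 0.0127
```

send_rows(commands=[[1,0,0,-3,0],[1,0,0,-7,0],[1,0,0,-11,0],[1,3,0,-15,0],[1,7,0,-18,0],[1,11,0,-21,0],[1,15,0,-23,0],[1,18,-0.5,-24,0]])

```text
clock: 5.1
position: [0.5073, 0.027, 0.2551]
eef_rot: [3.138, -0.003, 1.404]
ft_force: [0.1, 0.0, -1.6]
opening: 0.013
```

send_rows(commands=[[1,1,0,0,-7],[1,1,0,0,-13.5],[1,1,0,0,-13.5],[1,1,0,0,-13.5]])

```text
clock: 5.5
position: [0.507, 0.033, 0.2525]
eef_rot: [-3.14, 0.0, 1.634]
ft_force: [-0.4, 0.0, -1.1]
opening: 0.0128
```

```bash
python3 go.py .505 .2 .2 93.5; python3 - <<'E'
from h import *
im,X,p,T=cloud('wrist');save('w3',im);np.savez('w3.npz',im=im,X=X,T=T)
E
```

```text
pos [0.507  0.033  0.2525] rot [-1.7993e+02  1.0000e-02  9.3600e+01] q [-1.04  0.12  0.97  1.94 -0.11  1.14  0.03] F [-0.4  0.  -1.1] open 0.0128 t 5.5
shift cm [16.68  0.85  5.25] turn 0.1
```

View pics/w3.png

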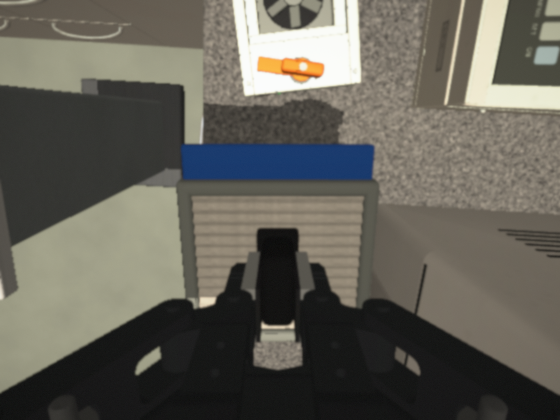

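send_rows(commands=[[1,2,0,-4,0],[1,4,0,-8,0],[1,5,0,-10,0],[1,5,0,-10,0],[1,5,0,-10,0],[1,5,0,-10,0]])

```text
clock: 6.15
position: [0.5033, 0.0818, 0.3512]
eef_rot: [-3.138, 0.002, 1.634]
ft_force: [0.5, 0.4, -1.8]
opening: 0.0128
```

```bash
python3 go.py .505 .2 .2 93.5; python3 - <<'E'
from h import *
im,X,p,T=cloud('wrist');save('w4',im);np.savez('w4.npz',im=im,X=X,T=T)
hsv=cv2.cvtColor(im,cv2.COLOR_RGB2HSV)
def rects(lo,hi,z,name,amin):
    m=cv2.inRange(hsv,lo,hi);n,l,s,c=cv2.connectedComponentsWithStats(m)
    for i in range(1,n):
        if s[i,4]>amin:
            uv=np.argwhere(l==i)[:,::-1];zz=np.nanmedian(X[l==i][:,2]);Q=ray(p,T,uv,zz if z is None else z);print(name,s[i],'z',zz.round(4),'zr',np.nanpercentile(X[l==i][:,2],[5,95]).round(3),cv2.minAreaRect((Q[:,:2]*1000).astype(np.float32)))
rects((100,130,60),(125,255,255),None,'blue',150)
rects((5,150,120),(20,255,255),None,'orange',100)
rects((0,0,200),(180,40,255),None,'white',1500)
E
```

```text
pos [0.5033 0.0818 0.3512] rot [-1.798e+02  9.000e-02  9.362e+01] q [-1.15  0.    0.93  1.8   0.    1.34 -0.16] F [ 0.5  0.4 -1.8] open 0.0128 t 6.15
shift cm [11.81  0.96 15.1 ] turn 0.12
blue [ 238    0   98   23 1519] z 0.0342 zr [0.033 0.036] ((500.5872497558594, 276.2592468261719), (118.49491882324219, 20.076114654541016), 9.367707252502441)
blue [ 180  143  193   37 6538] z 0.3411 zr [0.34  0.342] ((499.37567138671875, 130.9971160888672), (86.8614501953125, 15.914100646972656), 3.220585584640503)
orange [264 111  49  16 482] z 0.0598 zr [0.038 0.063] ((511.1466064453125, 146.33755493164062), (59.968238830566406, 18.0928897857666), 3.510803699493408)
white [  414     0   146   165 14016] z 0.149 zr [0.123 0.156] ((712.7155151367188, 193.108154296875), (154.7600860595703, 148.9859161376953), 1.1943284273147583)
white [ 240   13  102  116 4853] z 0.0238 zr [0.021 0.033] ((514.1810302734375, 198.31961059570312), (121.54078674316406, 141.48248291015625), 9.572919845581055)
white [   0   91   37   55 1801] z 0.0002 zr [-0.001  0.002] ((122.41264343261719, 121.96713256835938), (75.6780776977539, 52.9824104309082), 89.72298431396484)
white [   0  194   57   99 4316] z 0.0001 zr [-0.001  0.002] ((100.81019592285156, -72.58738708496094), (168.3118438720703, 94.83185577392578), 89.94055938720703)
```

View pics/w4.png

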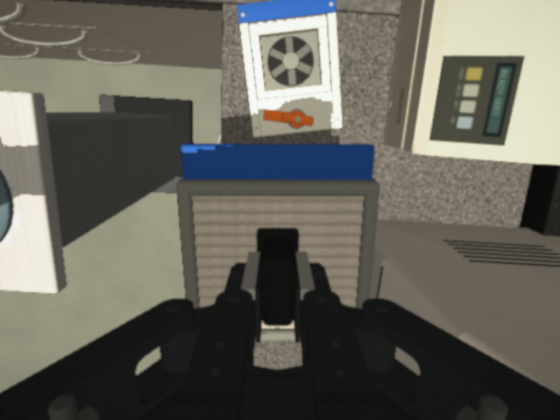

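send_rows(commands=[[1,-1.5,1,0,-3],[1,-1.5,2,0,-6],[1,-1.5,2,0,-6],[1,-1.5,2,0,-6],[1,-1.5,2,0,-6]])

```text
clock: 6.7
position: [0.5246, 0.0698, 0.3524]
eef_rot: [-3.14, 0.0, 1.741]
ft_force: [0.3, -0.1, -2.3]
opening: 0.0128
```

```bash
cat > unit.py <<'E'
from h import *
import sys
im,X,p,T=cloud('wrist');save(sys.argv[1],im)
hsv=cv2.cvtColor(im,cv2.COLOR_RGB2HSV)
def rect(m,z,name,sel):
    n,l,s,c=cv2.connectedComponentsWithStats(m.astype(np.uint8))
    for i in range(1,n):
        zz=np.nanmedian(X[l==i][:,2])
        if sel(s[i],zz):
            uv=np.argwhere(l==i)[:,::-1];Q=ray(p,T,uv,z);r=cv2.minAreaRect((Q[:,:2]*1000).astype(np.float32))
            print(name,s[i],'z',zz.round(4),[np.round(a,1) for a in r]); 
Z=X[...,2];near=(X[...,1]<.34)&(X[...,0]<.62)&(X[...,1]>.08)
rect(cv2.inRange(hsv,(100,130,60),(125,255,255)),.034,'lip',lambda s,z:s[4]>150 and z<.05)
o=cv2.inRange(hsv,(3,150,100),(20,255,255))>0
rect(o&(Z>.05),.062,'bar',lambda s,z:s[4]>50)
rect(o&(Z<.045),.039,'nose',lambda s,z:s[4]>20)
rect(near&(Z>.029)&(Z<.037)&~o,.0325,'deck',lambda s,z:s[4]>300)
E
python3 unit.py w5;python3 go.py .505 .2 .2 99.4
```

```text
lip [239   0  98   6 582] z 0.0343 [array([502. , 269.9]), array([118.1,   5.5]), np.float64(9.6)]
bar [271 102  32  14 254] z 0.0619 [array([522.1, 146.3]), array([11.8, 38.3]), np.float64(86.1)]
nose [255  98  18  12 158] z 0.0393 [array([491.7, 148.7]), array([11.7, 22.2]), np.float64(88.7)]
nose [284 102  10   4  22] z 0.0413 [array([524. , 154.6]), array([ 3. , 12.2]), np.float64(86.2)]
nose [280 113  11   5  29] z 0.0412 [array([521.7, 138.2]), array([ 4. , 13.6]), np.float64(86.1)]
deck [ 238    0   99  124 4889] z 0.0323 [array([513.4, 201. ]), array([120.4, 145.9]), np.float64(9.6)]
pos [0.5247 0.07   0.3526] rot [-1.7993e+02 -1.0000e-02  9.9780e+01] q [-1.12  0.07  0.96  1.76 -0.06  1.34  0.03] F [-0.4  0.3 -1.2] open 0.0128 t 6.75
shift cm [13.15  0.29 15.26] turn 0.38
```

```bash
python3 go.py .5125 .2078 .08 99.6
```

```text
pos [0.5247 0.07   0.3526] rot [-1.7993e+02 -1.0000e-02  9.9780e+01] q [-1.12  0.07  0.96  1.76 -0.06  1.34  0.03] F [-0.4  0.3 -1.2] open 0.0128 t 6.75
shift cm [13.79  1.17 27.26] turn 0.18
```

send_rows(commands=[[1,4,0.4,3,0],[1,8,0.8,6,0],[1,12,1.2,10,0],[1,13.8,1.2,14,0],[1,13.8,1.2,18,0],[1,13.8,1.2,22,0],[1,13.8,1.2,25,0],[1,13.8,1.2,25,0]])

```text
clock: 7.55
position: [0.509, 0.207, 0.0987]
eef_rot: [-3.131, 0.004, 1.743]
ft_force: [-0.9, -1.0, -1.8]
opening: 0.0128
```

send_rows(commands=[[1,0,0,0,0],[1,0,0,0,0]])

```text
clock: 7.75
position: [0.5156, 0.2087, 0.1054]
eef_rot: [3.138, -0.002, 1.742]
ft_force: [0.2, 0.7, -0.8]
opening: 0.0131
```

```bash
python3 go.py .5125 .2078 .055 99.6; python3 - <<'E'
from h import *
im,X,p,T=cloud('wrist');save('w6',im)
hsv=cv2.cvtColor(im,cv2.COLOR_RGB2HSV);m=cv2.inRange(hsv,(100,130,60),(125,255,255))
n,l,s,c=cv2.connectedComponentsWithStats(m)
for i in range(1,n):
    if s[i,4]>200:
        P=X[l==i];z=np.nanmedian(P[:,2]);Q=ray(p,T,np.argwhere(l==i)[:,::-1],z);print(s[i],z,cv2.minAreaRect((Q[:,:2]*1000).astype(np.float32)))
E
```

```text
pos [0.5156 0.2087 0.1054] rot [ 1.7977e+02 -9.0000e-02  9.9790e+01] q [-1.09  0.45  0.76  1.96 -0.4   0.88  0.05] F [ 0.2  0.7 -0.8] open 0.0131 t 7.75
shift cm [-0.05 -0.34  5.04] turn 0.19
[ 175   98  194   35 6226] 0.0341338467119649 ((500.2830810546875, 276.55267333984375), (118.79029846191406, 20.086973190307617), 9.654955863952637)
[ 182  145  191   34 6338] 0.09541899938712911 ((506.8934631347656, 257.1676940917969), (85.9443130493164, 15.011225700378418), 9.65317153930664)
```

View pics/w6.png

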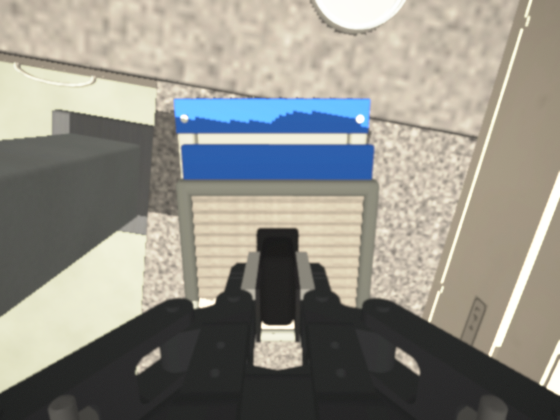

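send_rows(commands=[[1,0,-0.33,1,0],[1,0,-0.33,2,0],[1,0,-0.33,3,0],[1,0,-0.33,4,0],[1,0,-0.33,4.5,0],[1,0,-0.33,4.8,0],[1,0,-0.33,4.8,0],[1,0,-0.33,4.8,0]])

```text
clock: 8.6
position: [0.5108, 0.2073, 0.0552]
eef_rot: [3.141, 0.0, 1.742]
ft_force: [-0.2, 0.7, -0.8]
opening: 0.0127
```

```bash
cat > lt.py <<'E'
import sys
from h import *
# tongue & lip in unit frame
ux=np.array([.167,-.986]);uy=np.array([.986,.167]);O=np.array([509.8,220.3])
def U(q): d=np.asarray(q)-O; return np.round([d@ux,d@uy],1)
if __name__=='__main__':
    im,X,p,T=cloud('wrist');save(sys.argv[1],im)
    hsv=cv2.cvtColor(im,cv2.COLOR_RGB2HSV);m=cv2.inRange(hsv,(100,130,60),(125,255,255))
    n,l,s,c=cv2.connectedComponentsWithStats(m)
    for i in range(1,n):
        if s[i,4]>200:
            P=X[l==i];z=np.nanmedian(P[:,2]);Q=ray(p,T,np.argwhere(l==i)[:,::-1],z);r=cv2.minAreaRect((Q[:,:2]*1000).astype(np.float32))
            d=(Q[:,:2]*1000-O);a=d@ux;b=d@uy
            print(s[i],'z',z.round(4),np.round(r[1],1),round(r[2],1),'unit x',np.percentile(a,[1,99]).round(1),'y',np.percentile(b,[1,99]).round(1))
E
python3 lt.py w7; python3 go.py .5125 .2078 .055 99.6
```

```text
[  154    92   255    45 10923] z 0.0341 [119.1  19.9] 9.6 unit x [-66.5 -47. ] y [-58.2  58.2]
[ 182  145  191   34 6329] z 0.0452 [85.9 15. ] 9.6 unit x [-43.7 -28.7] y [-43.9  40.2]
pos [0.5109 0.2074 0.0555] rot [ 1.7996e+02 -1.0000e-02  9.9780e+01] q [-1.04  0.52  0.7   1.99 -0.47  0.8   0.1 ] F [-0.4  0.1 -1.7] open 0.013 t 8.65
shift cm [0.01 0.16 0.05] turn 0.18
```

send_rows(commands=[[1,0.1,0.17,0.3,0],[1,0.1,0.17,0.6,0],[1,0.1,0.17,0.8,0],[1,0.1,0.17,0.95,0],[1,0.1,0.17,0.95,0],[1,0.1,0.17,0.95,0]])

```text
clock: 9.25
position: [0.5119, 0.2087, 0.046]
eef_rot: [-3.141, -0.0, 1.742]
ft_force: [-2.5, -0.4, 3.6]
opening: 0.0131
```

```bash
python3 lt.py w8; python3 go.py .5125 .2078 .055 99.6
```

```text
[  143    93   271    48 12168] z 0.0341 [119.4  20.1] 9.6 unit x [-66.7 -47. ] y [-58.2  58.2]
[ 182  145  191   35 6262] z 0.0359 [85.8 15.1] 9.4 unit x [-44.5 -29.9] y [-42.5  41.6]
pos [0.5119 0.2088 0.046 ] rot [-1.7998e+02 -3.0000e-02  9.9790e+01] q [-1.03  0.54  0.69  1.99 -0.48  0.78  0.11] F [-1.8  0.7  5.1] open 0.0127 t 9.3
shift cm [-0.11  0.04 -0.9 ] turn 0.19
```

send_rows(commands=[[0.4,0,0,0,0],[0.4,0,0,0,0],[0.4,0,0,0,0],[0.4,0,0,0,0],[0.4,0,0,0,0]])

```text
clock: 9.8
position: [0.512, 0.2086, 0.0455]
eef_rot: [3.142, 0.0, 1.742]
ft_force: [0.3, 0.9, 0.0]
opening: 0.0256
```

```bash
python3 lt.py w9; python3 go.py .5125 .2078 .055 99.6
```

```text
[  142    93   272    48 12317] z 0.0341 [119.3  20.1] 9.6 unit x [-66.6 -46.9] y [-58.1  58.2]
[ 188  143  180   33 5770] z 0.0269 [86.1 15.3] 9.6 unit x [-44.5 -29.6] y [-42.4  41.7]
pos [0.512  0.2086 0.0456] rot [180.     0.    99.79] q [-1.03  0.54  0.69  1.99 -0.48  0.78  0.11] F [-0.4 -1.   0.1] open 0.0256 t 9.85
shift cm [-0.09  0.04 -0.94] turn 0.19
```

View pics/w9.png

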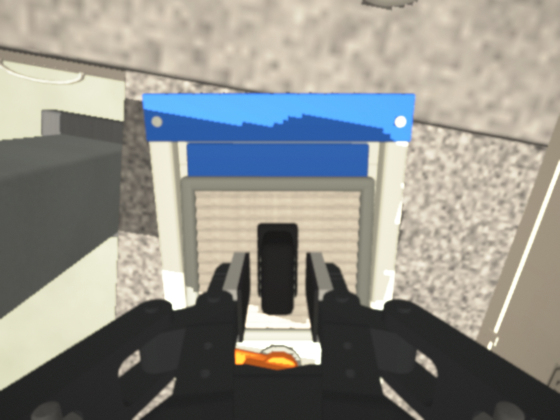

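send_rows(commands=[[0.4,0,0,0.4,0],[0.4,0,0,0.4,0],[1,0,0.05,0.4,0],[1,0,0.05,0.4,0],[1,0,0.05,0.4,0],[1,0,0.05,0.4,0]])

```text
clock: 10.45
position: [0.5124, 0.2087, 0.0415]
eef_rot: [-3.142, 0.0, 1.742]
ft_force: [0.2, 0.2, -0.6]
opening: 0.0128
```

send_rows(commands=[[1,0.3,0,-0.05,0],[1,0.6,0,-0.05,0],[1,0.9,0,-0.05,0],[1,1.0,0,-0.05,0],[1,1.0,0,-0.05,0]])

```text
clock: 10.95
position: [0.5105, 0.219, 0.042]
eef_rot: [-3.141, -0.0, 1.743]
ft_force: [-0.4, 0.2, -1.4]
opening: 0.0129
```

```bash
python3 lt.py w10; python3 go.py .5125 .2078 .055 99.6
```

```text
[  141   118   273    60 14485] z 0.034 [119.   25.9] 9.7 unit x [-66.7 -41.6] y [-58.   57.9]
pos [0.5107 0.2188 0.0421] rot [-179.99    0.     99.82] q [-1.04  0.55  0.68  1.98 -0.49  0.78  0.1 ] F [ 0.3 -0.1 -1.7] open 0.0128 t 11.0
shift cm [-1.11 -0.01 -1.29] turn 0.22
```

send_rows(commands=[[1,0.1,0,-0.1,0],[1,0.22,0,-0.1,0],[1,0.22,0,-0.1,0],[1,0.22,0,-0.1,0]])

```text
clock: 11.4
position: [0.5104, 0.2208, 0.0431]
eef_rot: [3.142, -0.0, 1.742]
ft_force: [-0.6, -0.1, -1.6]
opening: 0.0125
```

```bash
python3 lt.py w11; python3 go.py .5125 .2078 .055 99.6; python3 - <<'E'
from lt import *
import cv2
im,X,p,T=cloud('wrist');d=X[...,:2]*1000-O;a=d@ux;b=d@uy
# height profile along unit x at |y| 20..38
m=(abs(b)>20)&(abs(b)<38)
for x in range(-66,50,4):
    k=m&(a>x)&(a<x+4)&(X[...,2]<.06); print(x+2,k.sum(),(np.nanmedian(X[k][:,2])*1000).round(1) if k.sum() else None,end=' | ')
E
```

```text
[  142   122   271    56 13505] z 0.034 [118.8  24.4] 9.6 unit x [-66.6 -43.1] y [-58.   57.9]
pos [0.5104 0.2207 0.0431] rot [-180.      0.     99.79] q [-1.05  0.55  0.69  1.98 -0.49  0.78  0.09] F [-0.1 -0.  -1.9] open 0.0131 t 11.45
shift cm [-1.31 -0.01 -1.19] turn 0.19
-64 739 34.1 | -60 753 34.1 | -56 745 34.1 | -52 707 34.2 | -48 684 34.1 | -44 538 29.3 | -40 883 35.2 | -36 637 35.6 | -32 667 34.3 | -28 588 35.2 | -24 671 35.9 | -20 716 35.9 | -16 578 36.2 | -12 559 37.2 | -8 677 37.6 | -4 688 37.5 | 0 434 38.0 | 4 444 39.0 | 8 484 39.1 | 12 358 39.3 | 16 192 40.0 | 20 109 40.2 | 24 0 None | 28 0 None | 32 0 None | 36 0 None | 40 0 None | 44 0 None | 48 0 None |
```

send_rows(commands=[[0.2,0,0,0,0],[0.2,0,0,0,0],[0.2,0,0,0,0],[0.2,0,0,0,0],[0.2,0,0,0,0]])

```text
clock: 12.0
position: [0.5104, 0.2207, 0.0432]
eef_rot: [3.142, -0.0, 1.742]
ft_force: [0.6, -0.1, 0.2]
opening: 0.0341
```

```bash
cat > prof.py <<'E'
from lt import *
im,X,p,T=cloud('wrist');d=X[...,:2]*1000-O;a=d@ux;b=d@uy
m=(abs(b)>20)&(abs(b)<38)
for x in range(-48,100,4):
    k=m&(a>x)&(a<x+4)&(X[...,2]<.06)
    if k.sum(): print(x+2,k.sum(),(np.nanmedian(X[k][:,2])*1000).round(1),end=' | ')
E
python3 prof.py; python3 lt.py w12;python3 go.py .5125 .2078 .055 99.6
```

```text
-46 460 33.7 | -42 788 27.0 | -38 643 32.0 | -34 548 31.0 | -30 669 30.3 | -26 567 29.9 | -22 522 30.3 | -18 600 30.5 | -14 659 30.1 | -10 697 30.3 | -6 674 31.1 | -2 357 30.3 | 2 170 29.6 | 6 15 31.1 | 22 2 29.2 | 26 9 30.1 | 30 47 30.0 | 34 55 30.0 | 38 84 32.0 | 42 26 31.6 | 46 180 31.1 | 50 186 32.0 | 54 205 32.0 | 58 185 32.0 | 62 69 31.9 | [  142   122   270    54 13174] z 0.0341 [118.8  23.4] 9.6 unit x [-66.6 -43.6] y [-58.  58.]
pos [0.5104 0.2208 0.0432] rot [180.    -0.    99.79] q [-1.05  0.55  0.69  1.98 -0.49  0.78  0.09] F [-0.4  0.1 -0.7] open 0.0341 t 12.1
shift cm [-1.31 -0.01 -1.18] turn 0.19
```

send_rows(commands=[[0.2,0,0,-2,0],[0.2,0,0,-5,0],[0.2,0,0,-9,0],[0.2,0,0,-12,0],[0.2,-3,0,-13,-8],[0.1,-6,0,-13,-16],[0.1,-6,0,-13,-24],[0.1,-6,0,-13,-32]])

```text
clock: 12.9
position: [0.5209, 0.1598, 0.1735]
eef_rot: [3.141, -0.0, 2.303]
ft_force: [0.1, -0.1, -1.1]
opening: 0.0384
```

send_rows(commands=[[0.1,0,0,0,-8],[0.1,0,0,0,-16],[0.1,0,0,0,-24],[0.1,0,0,0,-32],[0.1,0,0,0,-40],[0.1,0,0,0,-44],[0.1,0,0,0,-44],[0.1,0,0,0,-44]])

```text
clock: 13.7
position: [0.5205, 0.1614, 0.1731]
eef_rot: [-3.142, -0.0, 3.066]
ft_force: [0.9, 0.6, -0.1]
opening: 0.0388
```

```bash
python3 unit.py w13; python3 go.py .5222 .1470 .10 176
```

```text
lip [ 386   90   45  142 3859] z 0.034 [array([500.7, 273.1]), array([118.9,  25.4]), np.float64(9.6)]
lip [  70  226   88   30 1004] z 0.0039 [array([548.4,  11.8]), array([78.5, 11.3]), np.float64(71.5)]
bar [252 183  15  50 620] z 0.0615 [array([520.2, 147. ]), array([11. , 39.9]), np.float64(85.0)]
nose [252 152  21  61 549] z 0.0393 [array([504.8, 149.4]), array([51.9, 14.1]), np.float64(1.2)]
nose [248 196   4  16  45] z 0.0411 [array([522. , 137.5]), array([ 2.6, 13.2]), np.float64(84.3)]
deck [  222    90   210   176 11966] z 0.0324 [array([512.2, 207.8]), array([120.1, 159.6]), np.float64(9.7)]
deck [ 285  116  115  124 8594] z 0.031 [array([509.5, 219.6]), array([90.8, 83.5]), np.float64(9.7)]
pos [0.5205 0.1615 0.1731] rot [-1.7999e+02 -1.0000e-02  1.7571e+02] q [-0.89  0.28  0.6   1.93 -0.19  0.99  1.28] F [-0.4  0.6 -0.6] open 0.0382 t 13.75
shift cm [-0.28 -1.43  7.31] turn -0.29
```

View pics/w13.png

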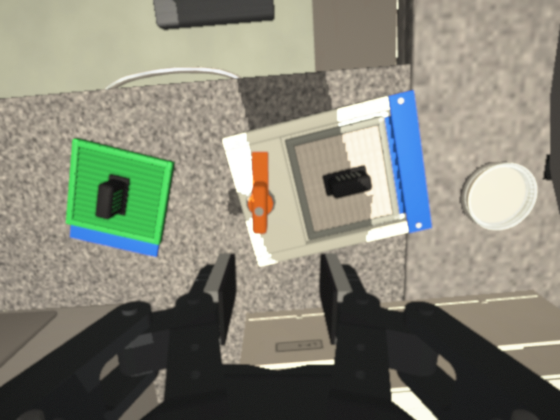

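send_rows(commands=[[0.1,-0.2,-0.7,3,0],[0.1,-0.2,-1.43,6,0],[0.1,-0.2,-1.43,9,0],[0.1,-0.2,-1.43,11,0],[0.1,-0.2,-1.43,12,0],[0.1,-0.2,-1.43,12.5,0],[0.1,-0.2,-1.43,12.5,0]])

```text
clock: 14.45
position: [0.5217, 0.1473, 0.0481]
eef_rot: [-3.141, 0.0, 3.068]
ft_force: [-0.2, 0.4, 0.3]
opening: 0.0383
```

```bash
python3 go.py .5213 .1471 .043 175.5
```

```text
pos [0.5217 0.1473 0.0481] rot [-179.99    0.    175.79] q [-0.79  0.47  0.52  2.01 -0.34  0.75  1.43] F [-0.2  0.4  0.3] open 0.0383 t 14.45
shift cm [ 0.04 -0.02  0.51] turn 0.29
```

send_rows(commands=[[0.1,0,0,0.4,0],[1,0,0,0.4,0],[1,0,0,0.4,0],[1,0,0,0.4,0],[1,0,0,0.4,0],[1,0,0,0.4,0]])

```text
clock: 15.05
position: [0.522, 0.1466, 0.045]
eef_rot: [-3.142, 0.001, 3.068]
ft_force: [-1.0, -1.8, 5.8]
opening: 0.0106
```

send_rows(commands=[[1,0,0,0,6],[1,0,0,0,12],[1,0,0,0,18],[1,0,0,0,24],[1,0,0,0,30],[1,0,0,0,36],[1,0,0,0,40],[1,0,0,0,40]])

```text
clock: 15.85
position: [0.5224, 0.1473, 0.045]
eef_rot: [3.14, 0.001, 2.369]
ft_force: [-1.0, -1.0, 5.4]
opening: 0.0103
```

```bash
python3 go.py .5222 .1473 .043 99.6
```

```text
pos [0.5224 0.1473 0.045 ] rot [1.7992e+02 4.0000e-02 1.3571e+02] q [-0.92  0.52  0.68  2.01 -0.47  0.77  0.84] F [-1.  -1.   5.4] open 0.0103 t 15.85
shift cm [ 0.01 -0.02  0.2 ] turn 36.11
```

send_rows(commands=[[1,0,0,0,6],[1,0,0,0,12],[1,0,0,0,18],[1,0,0,0,24],[1,0,0,0,30],[1,0,0,0,36],[1,0,0,0,38],[1,0,0,0,38]])

```text
clock: 16.65
position: [0.523, 0.1476, 0.045]
eef_rot: [3.139, 0.001, 1.711]
ft_force: [0.2, -1.1, 5.4]
opening: 0.0103
```

```bash
python3 go.py .5222 .1473 .043 99.6; python3 -c "
from h import *;print(get_obs()['moment'])"
```

```text
pos [0.523  0.1476 0.045 ] rot [1.7984e+02 5.0000e-02 9.8030e+01] q [-1.04  0.58  0.84  2.02 -0.6   0.8   0.29] F [ 0.2 -1.1  5.4] open 0.0103 t 16.65
shift cm [-0.02 -0.09  0.2 ] turn -1.57
[-0.22976741 -0.08785026  0.62959122]
```

send_rows(commands=[[0.1,0,0,0,0],[0.1,0,0,0,0],[0.1,0,0,0,0],[0.1,0,0,0,0],[0.1,0,0,-3,0],[0.1,0,0,-6,0],[0.1,-3,0,-10,0],[0.1,-5,0,-14,0]])

```text
clock: 17.45
position: [0.5278, 0.0963, 0.185]
eef_rot: [-3.14, 0.001, 1.707]
ft_force: [1.8, 0.2, 1.0]
opening: 0.0381
```

send_rows(commands=[[0.1,0,0,0,0],[0.1,0,0,0,0],[0.1,0,0,0,0]])

```text
clock: 17.75
position: [0.5269, 0.0987, 0.1827]
eef_rot: [-3.139, -0.001, 1.708]
ft_force: [-0.4, 0.5, -0.2]
opening: 0.0385
```

```bash
python3 unit.py w14; python3 prof.py; python3 go.py .5222 .1473 .043 99.6
```

```text
lip [272 250  48  70 940] z 0.0039 [array([554.7,  11.9]), array([78.9, 12.5]), np.float64(71.6)]
bar [273 117  17  52 675] z 0.0618 [array([522.7, 147. ]), array([11.8, 38.8]), np.float64(9.6)]
nose [272  87  17  35 490] z 0.0392 [array([517.7, 175.9]), array([13. , 26.5]), np.float64(8.2)]
nose [269 128   5  24  80] z 0.0412 [array([514.1, 146.8]), array([ 3.4, 18.9]), np.float64(7.5)]
nose [289 131   5  20  69] z 0.0411 [array([530.8, 148.3]), array([ 3.4, 15.7]), np.float64(8.5)]
deck [ 200    0   75  164 4937] z 0.0321 [array([482.3, 186. ]), array([ 53.1, 127.5]), np.float64(9.8)]
deck [ 218    0  119  104 9516] z 0.0309 [array([510.8, 216. ]), array([91.8, 76.6]), np.float64(9.6)]
deck [ 289    0   65  162 4873] z 0.0321 [array([548.4, 195.3]), array([ 52.4, 123.7]), np.float64(9.5)]
-34 92 30.5 | -30 237 30.3 | -26 284 30.1 | -22 267 30.5 | -18 241 30.7 | -14 239 30.2 | -10 262 30.1 | -6 266 30.5 | -2 227 30.7 | 2 232 30.0 | 6 250 30.1 | 10 228 30.6 | 14 221 30.2 | 18 237 30.0 | 22 232 30.7 | 26 214 30.8 | 30 223 30.0 | 34 224 30.3 | 38 218 32.1 | 42 229 31.1 | 46 199 31.6 | 50 218 32.2 | 54 213 32.1 | 58 204 32.3 | 62 203 32.2 | 66 203 32.2 | 70 208 32.2 | 74 200 32.2 | 78 189 32.2 | 82 196 32.2 | 86 200 32.2 | 90 185 32.2 | 94 48 31.5 | 98 99 0.2 | pos [0.5268 0.0987 0.1823] rot [-1.798e+02  3.000e-02  9.790e+01] q [-1.14  0.36  1.05  1.95 -0.37  1.04  0.21] F [ 0.9  0.5 -0.4] open 0.0387 t 17.85
shift cm [ 4.88  0.26 13.93] turn -1.7
```

View pics/w14.png

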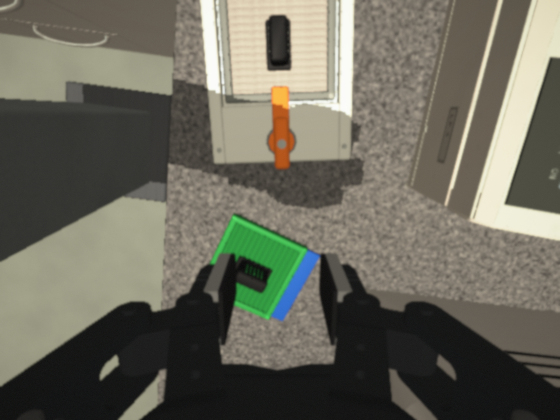

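```bash
python3 -c "
from cell import *;print(job_done())"
```

```text
the job is handed in; nothing more can be done
None
```

The cassette is back in the filter unit, flat in the well with its tongue under the lip. The latch is turned to its stop, and I handed the job in at about 18 s. No verdict was reported.

**How it was done:** The tool could not tilt, so I rested the cassette's far edge on the deck and let go, and the tongue side dropped into the well. I then gripped the rib again and slid the tongue about 10 mm under the lip. It held at roughly 0.09 rad of tilt, with the tip estimated at x ≈ −57 mm and the far edge about 32 mm high. Letting go dropped the far edge into the well. Last, I gripped the latch bar and turned it clockwise about 78°.

**Last checks:**
- **Cassette:** before turning the latch, the frame top read 32.0 mm near both ends, and the cassette centre was within 1 mm of the seat. Afterwards its visible part still read flat; the lip end was out of view.
- **Latch:** the bar and nose lie along the unit's x axis within about 1.5°. The moment about the vertical rose to 0.63 N m at the end of the turn, which I read as reaching the stop.
- **Gripper:** it is open and about 14 cm above the unit, touching nothing.
- **Other objects:** I never went near the bottles, marker, petri dish or green cassette with the tool low, but I did not re-measure where they are.

No check failed. The lip and the latch gave the unit's position about 1.6 mm apart from far off; a closer view settled it before I placed the cassette.

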